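# Show which gear is missing and where it goes

### The job

Show a colleague how to complete the wooden gear train: point at the loose gear that is the same size as the three gears on the board (the middle-sized one of the three loose toothed gears), and then at the bare axle of the board on which it belongs. Each time bring the fingertips, pointing straight down, to about 3 cm above its centre and stay there for two seconds; finish while still pointing at the bare axle. Only point: touch and move nothing at all, travel well above everything in between, and do not come down over any other gear, wheel or axle.

Things in the scene. Their poses are not given: they have to be found in the camera images.
- board: dark wooden base board of the gear train, 110 x 270 x 18 mm, with a 40 mm high wooden cheek at each end, fixed to the table. Origin: centre of its underside, on the table; y along its length, z up. Four steel axles stand on it in a row along y at -90, -30, 30 and 90 mm, 60 mm apart; three carry plywood gears that mesh where they are neighbours, one is bare; which one varies.
- axle_bare_tip (a point): the bare axle, without a gear: an upright steel pin 10 mm in diameter with a low brass collar at its foot. The point is the centre of the top of the pin, 53 mm above the table. z up. Neighbouring axles are 60 mm away.
- axle_a_tip (a point): one axle of the board that already carries a gear (plywood, 15 teeth, 60 mm over the teeth's middle, 66 mm overall). The point is the centre of the top of its steel pin, 53 mm above the table; the gear's upper face is 36 mm and its small wooden hub 40 mm above the table. z up.
- axle_b_tip (a point): another axle of the board that already carries a gear (plywood, 15 teeth, 60 mm over the teeth's middle, 66 mm overall). The point is the centre of the top of its steel pin, 53 mm above the table; the gear's upper face is 36 mm and its small wooden hub 40 mm above the table. z up.
- axle_c_tip (a point): the third axle of the board that already carries a gear (plywood, 15 teeth, 60 mm over the teeth's middle, 66 mm overall). The point is the centre of the top of its steel pin, 53 mm above the table; the gear's upper face is 36 mm and its small wooden hub 40 mm above the table. z up.
- gear_mid_top (a point): the middle-sized loose gear, lying flat on the table: plywood, 15 teeth, 66 mm overall, 12 mm thick, with a 12 mm hole; same size as those on the board. The point is the centre of its upper face, 12 mm above the table. z up. It lies among other loose things up to 60 mm high whose centres are at least 90 mm away.
- gear_small_top (a point): the small loose gear: plywood, 9 teeth, 42 mm overall, 12 mm thick. The point is the centre of its upper face. z up.
- gear_big_top (a point): the big loose gear: plywood, 22 teeth, 94 mm overall, 12 mm thick. The point is the centre of its upper face. z up.
- pulley_top (a point): a loose plywood pulley wheel without teeth, 62 mm in diameter, 16 mm thick with a 20 mm hub. The point is the centre of the hub's top, 20 mm above the table. z up.

How it is judged:
By the outcome, as a careful person would: the job done as asked, in the order asked, and still so for the second after the job is handed in, with the robot touching nothing.
It also fails if it takes over 45 s, if anything falls off the work surface, if the arm or the gripper's body presses on something with over 40 N, if the wrist force passes 120 N, or if a joint passes its speed limit or range.

### The arm

A 6-joint arm with a two-finger parallel gripper is mounted at the origin on the work surface. World frame = base frame: x ahead of the robot, y to its left, z up, the work surface at z = 0. Lengths are in m, angles in rad, forces in N, time in s.
With the tool pointing down it reaches from about 0.375 to 0.975 m from the base axis. Payload 3.8 kg.
Tool frame: the origin (TCP) lies at the very end of the fingers, on their centre line; the grasp point (between the pads) lies bot.grasp_offset behind it (bot.grasp_offset is the distance from the TCP to the grasp point, in m); y points along the fingers, x is the direction in which the jaws open and shut, and the axes are right-handed (so a half turn about y gives the same grasp; the last joint's range is limited). The gripper opens to 85 mm and grips with 20 to 120 N. Pads are 22 mm wide; open, the fingers measure 114 mm over their backs; the gripper's body (76 mm by 85 mm) begins 54 mm behind the grasp point. The pads swing forward as they close: fully open they stand 13 mm farther back than shut.
Start: joints at [-1.303, 0.264, 1.604, -0, 1.274, -0.037], TCP at [0.203, -0.644, 0.231] pointing down, gripper open.
Joint ranges: [-2.63, 2.63], [-0.94, 2.18], [0.31, 2.57], [-1.31, 4.45], [0, 2.66], [-2.55, 2.55]. Speed limits (rad/s): [2.57, 2.57, 3.14, 3.14, 3.14, 3.14].

### API

Orientations are given as a rotation vector (axis times angle).
In Python, from workcell import sensors, read_camera, job, bot gives the robot as it stands.
- The arm moves only by the tool arm_command, never from a script. Its argument "deltas" is a list of rows, each a list of 4 numbers: the shift along the tool's x, y, z in m, then the turn about the tool's y in rad. A call has 1 to 20 rows; each row shifts and turns the commanded pose from where the row before left it, along the tool's axes as they then stand; what a row does not reach is not made up. A row lasts 1/8 s, in which the tool goes at most 62.5 mm and 10.7 degrees, less where a joint would pass 70% of its speed; a pose out of reach is approached as far as the arm can. A call is refused whole if a number of a shift passes 0.0625 or a number of a turn 0.188, either way. A call with a gripper value outside its range is refused whole. "fingers" is the finger opening in m, from 0 to 0.0854, set as the call begins (left out, the last holds). The fingers move at their own pace and stop on an object; "newtons" is the grip in N (left out, the last holds). Time passes only in rows, so rows that do not move let the fingers close. It gives the time, the measured TCP pose, the force and the opening at its end, in the units of the state.
- sensors.read_state(): the state, without advancing time (a new reading comes with each control period).
- read_camera(name): name is "side" or "top"; returns a dict with "color" (400x640x3 uint8, red, green, blue), "vfov" (degrees; the focal length in pixels is half the picture's height over the tangent of half this angle, whatever the lens; pixels are square), "cx", "cy" (the principal point, pixels), "dist_coeffs" ([k1, k2, p1, p2, k3] as OpenCV has them; the pictures are not rectified), "R" (3x3) and "t" (3): a world point X has camera coordinates R X + t. Camera axes: x right, y down, z forward; pixel columns grow to the right and rows downward; lengths in m; the calibration is good to about 2 mm. A picture is of the moment at which its call begins. There is no depth.
- job.finish_job(): hands the job in, once; it reports no verdict.
The state is a dict: "time": time; "q": joint angles; "joint_vel": joint speeds; "joint_torque": joint torques, N m; "tool_pos": TCP position; "tcp_rot": TCP orientation; "wrist_force": force on the tool from outside, world axes, zero at the start; "torque": the same for the moment, N m; "width": opening from 0.0 (shut) to 1.0 (fully open).
Only numpy, scipy, OpenCV 4.12 (cv2) and the standard library are available. Lean on these libraries where they do the work, as an engineer would, in place of code of your own. Each camera call takes 0.05 s, during which the arm holds its last target.

## Working session

There is one attempt and no reset: what is moved stays moved. The work goes in short steps, Python scripts to look and compute and a tool call to move; the robot and the scene stay as the last step left them, time stands still between calls to the robot, and variables do not carry over. Pictures are saved under pics/ and viewed, and the job is handed in when it is done.

Besides the shell and the picture viewer there is one more tool, called after "Request:" as name(argument=value, ...) on one line, values as JSON. arm_command: Moves the arm, as the interface text tells. Its arguments: {"type":"object","properties":{"deltas":{"type":"array"},"fingers":{"type":"number"},"newtons":{"type":"number"}},"required":["deltas"]}

```bash
mkdir -p pics; cat > h.py <<'E'
import numpy as np, cv2
from workcell import sensors, read_camera, job, bot
def K(c):
    f=200/np.tan(np.radians(c["vfov"])/2)
    return np.array([[f,0,c["cx"]],[0,f,c["cy"]],[0,0,1]])
def cast(c,uv,z):
    p=cv2.undistortPoints(np.array([[uv]],float),K(c),np.array(c["dist_coeffs"],float))[0,0]
    R=np.array(c["R"]);t=np.array(c["t"])
    o=-R.T@t; d=R.T@np.array([p[0],p[1],1]); return o+d*(z-o[2])/d[2]
def proj(c,X):
    return cv2.projectPoints(np.array(X,float).reshape(-1,3),cv2.Rodrigues(np.array(c["R"],float))[0],np.array(c["t"],float),K(c),np.array(c["dist_coeffs"],float))[0].reshape(-1,2)
def save(c,n): cv2.imwrite("pics/"+n,c["color"][:,:,::-1])
E
python3 - <<'E'
from h import *
import pickle
d={n:read_camera(n) for n in("top","side")}
pickle.dump(d,open("cams.pkl","wb"))
for n in d:
    c=d[n]; save(c,n+"0.png"); print(n,c["vfov"],c["cx"],c["cy"],c["dist_coeffs"],-np.array(c["R"]).T@c["t"])
s=sensors.read_state();print(s["time"],s["tool_pos"],s["tcp_rot"],s["width"],bot.grasp_offset)
E
```

```text
top 50.107631429155404 322.9062635487075 194.4819776854289 [-0.06249342  0.          0.          0.          0.        ] [ 0.34217503 -0.01047485  1.14612023]
side 52.71456071708289 311.4474807027383 197.106429158147 [-0.1009494  0.         0.         0.         0.       ] [ 0.37696446 -0.57599431  0.69694138]
0.1 [ 0.20240802 -0.64323352  0.23003253] [-1.33677245  0.98294511 -0.98021567] 1.0016467747427173 0.0187
```

View pics/top0.png

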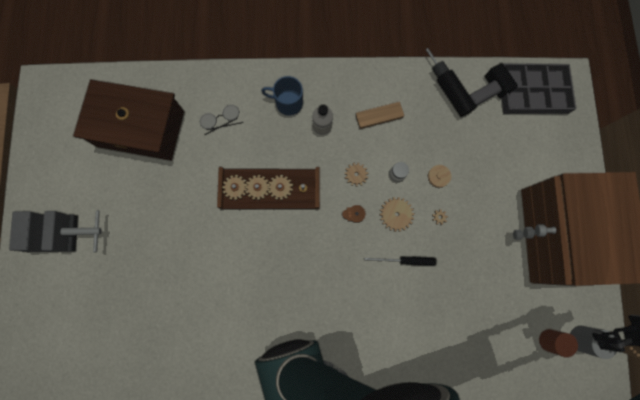

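View pics/side0.png

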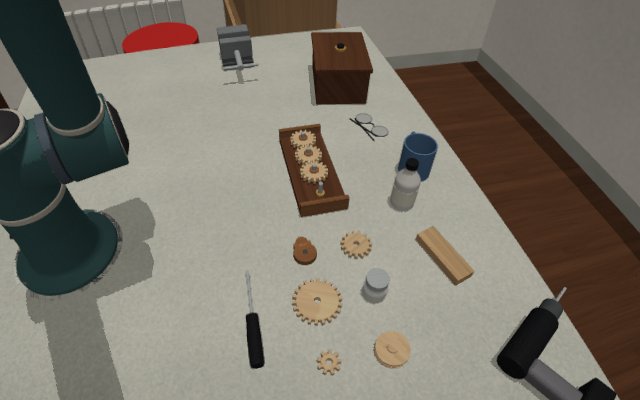

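The top view shows the mid gear near (357,174), the big gear at (397,214), the small gear at (440,216) and the pulley at (440,177). The bare axle is near (303,188), at the right end of the board. The side view agrees: mid gear (356,244), bare pin near (320,188). Next I'll measure them.

```bash
python3 - <<'E'
from h import *
import pickle
d=pickle.load(open("cams.pkl","rb"))
for n,rois in {"top":{"mid":(357,174,18),"big":(397,214,22),"small":(440,216,12),"g3":(280,187,14)},"side":{"mid":(356,244,19),"big":(317,301,28),"small":(329,362,15)}}.items():
    c=d[n]; hsv=cv2.cvtColor(c["color"],cv2.COLOR_RGB2HSV)
    m=((hsv[...,1]>75)&(hsv[...,2]>95)).astype(np.uint8)
    for k,(u,v,r) in rois.items():
        mm=np.zeros_like(m); mm[v-r:v+r+1,u-r:u+r+1]=m[v-r:v+r+1,u-r:u+r+1]
        cs=max(cv2.findContours(mm,cv2.RETR_EXTERNAL,cv2.CHAIN_APPROX_NONE)[0],key=cv2.contourArea)
        z=.036 if k=="g3" else .012
        P=np.array([cast(c,p,z)[:2] for p in cs[:,0].astype(float)],np.float32)
        (a,b),rr=cv2.minEnclosingCircle(P); print(n,k,round(float(a),4),round(float(b),4),"diam",round(2*rr,4), proj(c,[a,b,z]).round(1))
t,s=d["top"],d["side"]
cv2.imwrite("pics/z1.png",np.hstack([cv2.resize(t["color"][155:220,205:335,::-1],None,fx=3,fy=3,interpolation=cv2.INTER_CUBIC)[:195]]))
cv2.imwrite("pics/z2.png",cv2.resize(s["color"][115:225,265:365,::-1],None,fx=5,fy=5,interpolation=cv2.INTER_CUBIC))
cv2.imwrite("pics/z1.png",cv2.resize(t["color"][155:220,205:335,::-1],None,fx=6,fy=6,interpolation=cv2.INTER_CUBIC))
E
```

```text
top mid 0.5972 -0.1297 diam 0.0577 [[356.1 174. ]]
top big 0.4852 -0.2347 diam 0.0861 [[396.5 214.1]]
top small 0.4767 -0.3519 diam 0.035 [[439.7 216.4]]
top g3 0.5624 0.0793 diam 0.0684 [[278.4 186.3]]
side mid 0.5961 -0.1335 diam 0.0674 [[355.7 244.4]]
side big 0.485 -0.2377 diam 0.0951 [[316.8 300.7]]
side small 0.4737 -0.3538 diam 0.0427 [[327.9 362.1]]
```

View pics/z1.png

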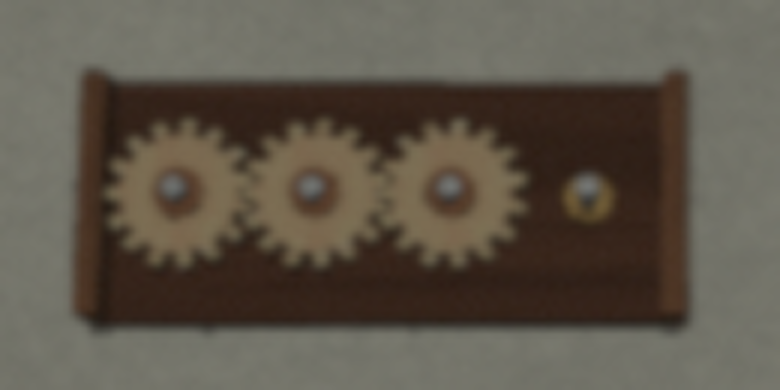

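View pics/z2.png

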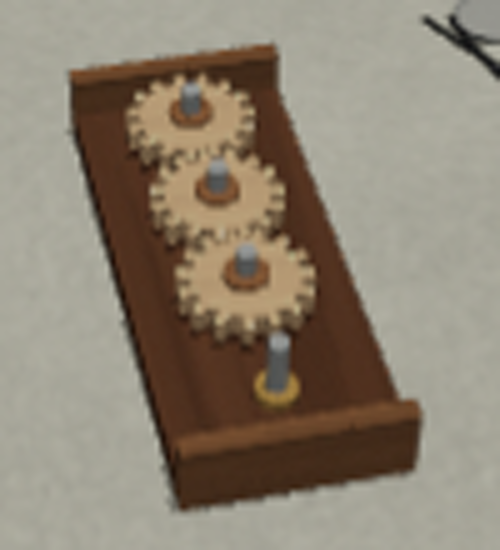

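The zooms show the pin tips in a row in the top view at about (233.8,186), (256.8,186), (279.8,186), with the bare one at (303,185.6). In the side view the bare tip is near (321,182.3).

```bash
python3 - <<'E'
from h import *
import pickle
d=pickle.load(open("cams.pkl","rb"));t,s=d["top"],d["side"]
for u in [(233.5,185.6),(256.5,185.5),(279.4,185.5),(302.6,185.3)]: print("top",cast(t,u,.053).round(4))
for u in [(303.0,133.0),(308.4,147.6),(314,164.5),(320.6,182.6)]: print("side",cast(s,u,.053).round(4))
from scipy.spatial.transform import Rotation as R
st=sensors.read_state(); print(R.from_rotvec(st["tcp_rot"]).as_matrix().round(3),st["tool_pos"])
for n,X in (("top",st["tool_pos"]),): print(proj(t,X))
# mid gear hole check
for c,(u,v),n in((t,(357,174),"t"),(s,(356,244),"s")):
    cv2.imwrite(f"pics/m{n}.png",cv2.resize(c["color"][v-22:v+23,u-22:u+23,::-1],None,fx=10,fy=10,interpolation=cv2.INTER_CUBIC))
a=cv2.imread("pics/mt.png");b=cv2.imread("pics/ms.png");cv2.imwrite("pics/m.png",cv2.resize(np.hstack([a,b]),(800,400)))
E
```

```text
top [0.5629 0.1947 0.053 ]
top [0.5621 0.1349 0.053 ]
top [0.561  0.0754 0.053 ]
top [0.5604 0.0151 0.053 ]
side [0.5629 0.1936 0.053 ]
side [0.5626 0.1369 0.053 ]
side [0.5608 0.0766 0.053 ]
side [0.5603 0.0171 0.053 ]
[[ 0.3   -0.001  0.954]
 [-0.954  0.002  0.3  ]
 [-0.002 -1.     0.   ]] [ 0.20240802 -0.64323352  0.23003253]
[[607.72029082 326.47020136]]
```

View pics/m.png

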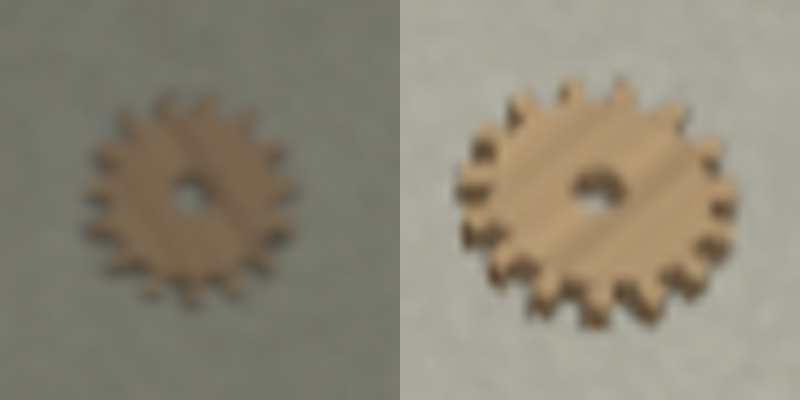

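```bash
python3 - <<'E'
from h import *
import pickle
d=pickle.load(open("cams.pkl","rb"));t,s=d["top"],d["side"]
im=t["color"][150:400,440:640,::-1]
cv2.imwrite("pics/r.png",cv2.convertScaleAbs(cv2.resize(im,(480,600),interpolation=cv2.INTER_CUBIC),alpha=1.8))
print(cast(t,(355.9,173.2),.012),cast(s,(355.9,242.9),.012))
for z in(0,.15,.3):print(cast(t,(537,282),z),cast(t,(522,186),z), cast(t,(557,343),z))
E
```

```text
[ 0.59958474 -0.12938495  0.012     ] [ 0.59770608 -0.12989599  0.012     ]
[ 0.29372295 -0.61192326  0.        ] [ 0.55836709 -0.59599153  0.        ] [ 0.13168638 -0.65284292  0.        ]
[ 0.30006418 -0.53320791  0.15      ] [ 0.53007267 -0.51936126  0.15      ] [ 0.15923436 -0.56877215  0.15      ]
[ 0.30640541 -0.45449255  0.3       ] [ 0.50177824 -0.44273099  0.3       ] [ 0.18678234 -0.48470138  0.3       ]
```

View pics/r.png

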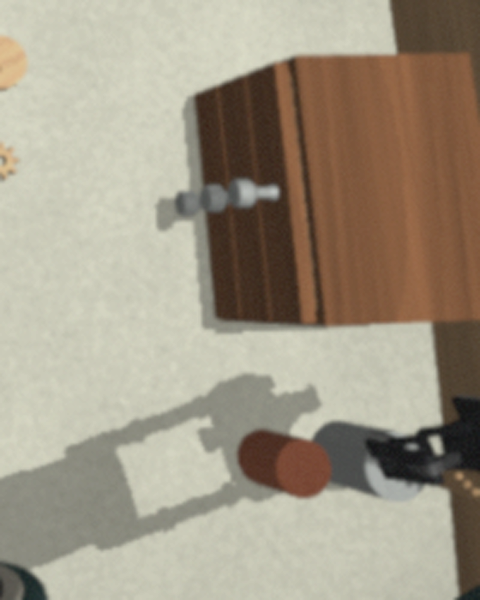

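Two-view agreement is within about 2 mm:
- **Mid gear:** (0.598, -0.130), diameter 67 mm in the side view.
- **Bare tip:** (0.560, 0.016), with the pins 60 mm apart.

The cabinet is close to the start pose, so I rise first and move away from it, closing the fingers on the way.

Request:
arm_command(deltas=[[0, -0.04, 0, 0], [0, -0.04, 0, 0], [0, -0.04, 0, 0], [-0.04, 0, 0, 0], [-0.04, 0, 0, 0], [-0.04, 0, 0, 0], [-0.04, 0, 0, 0], [-0.04, 0, 0, 0], [-0.01, 0, 0.03, 0], [-0.01, 0, 0.03, 0], [-0.01, 0, 0.03, 0], [-0.01, 0, 0.03, 0], [0, 0, 0, 0], [0, 0, 0, 0]], fingers=0)

```text
time: 1.85
tool_pos: [0.2447, -0.379, 0.351]
tcp_rot: [-1.339, 0.982, -0.981]
wrist_force: [1.2, -0.9, 0.1]
width: 0.002
```

Request:
arm_command(deltas=[[-0.011, 0, 0.034, 0], [-0.011, 0, 0.034, 0], [-0.011, 0, 0.034, 0], [-0.011, 0, 0.034, 0], [-0.011, 0, 0.034, 0], [-0.011, 0, 0.034, 0], [-0.011, 0, 0.034, 0], [-0.011, 0, 0.034, 0], [-0.011, 0, 0.034, 0], [-0.011, 0, 0.034, 0], [-0.011, 0, 0.034, 0], [-0.011, 0, 0.034, 0], [0, 0.04, 0, 0], [0, 0.04, 0, 0], [0, 0.04, 0, 0], [0, 0.04, 0, 0], [0, 0, 0, 0], [0, 0, 0, 0]])

```text
time: 4.1
tool_pos: [0.5953, -0.1316, 0.1926]
tcp_rot: [-1.337, 0.981, -0.984]
wrist_force: [0.2, -0.6, 0.7]
width: 0.002
```

```bash
python3 - <<'E'
from h import *
from scipy.spatial.transform import Rotation as R
c=read_camera("side"); save(c,"s1.png")
s=sensors.read_state();M=R.from_rotvec(s["tcp_rot"]).as_matrix();print(s["time"],s["tool_pos"],M[:,1],(M.T@(np.array([.598,-.130,.042])-s["tool_pos"])).round(4), proj(c,s["tool_pos"]))
E
```

```text
4.15 [ 0.59595758 -0.13156109  0.19359547] [ 3.27692031e-03 -9.63831089e-04 -9.99994166e-01] [-0.0012  0.1516  0.002 ] [[365.50402481 183.00096611]]
```

View pics/s1.png

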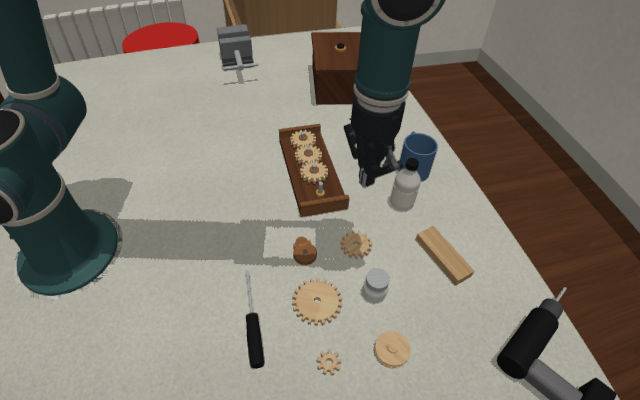

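The side view shows the closed fingertips at about (366,182), where the projection predicts them. They are in line above the mid gear, so I go down 0.151 m and hold.

Request:
arm_command(deltas=[[-0.001, 0.02, 0.002, 0], [0, 0.03, 0, 0], [0, 0.03, 0, 0], [0, 0.03, 0, 0], [0, 0.02, 0, 0], [0, 0.015, 0, 0], [0, 0.006, 0, 0], [0, 0, 0, 0], [0, 0, 0, 0], [0, 0, 0, 0], [0, 0, 0, 0]])

```text
time: 5.52
tool_pos: [0.5966, -0.1291, 0.0409]
tcp_rot: [-1.338, 0.981, -0.983]
wrist_force: [-0.2, 0.6, -0.3]
width: -0.0
```

```bash
python3 - <<'E'
from h import *
c=read_camera("side"); t=read_camera("top")
s=sensors.read_state();print(s["time"],s["tool_pos"], proj(c,s["tool_pos"]))
a=cv2.resize(c["color"][190:290,300:420,::-1],None,fx=4,fy=4,interpolation=cv2.INTER_CUBIC)
b=cv2.resize(t["color"][140:240,310:390,::-1],None,fx=4,fy=4,interpolation=cv2.INTER_CUBIC)
cv2.imwrite("pics/s2.png",np.hstack([a,b]))
E
```

```text
5.625 [ 0.59635539 -0.12905504  0.04058562] [[356.53306039 234.49425766]]
```

View pics/s2.png

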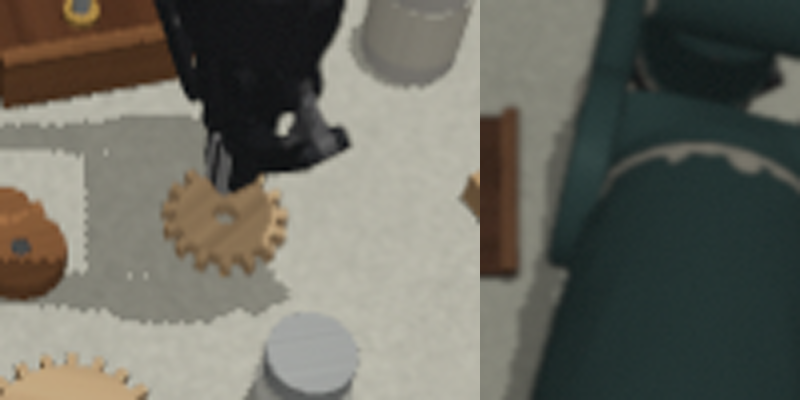

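In the side view the tip is at about (357,236), just above the gear's hole at (356,244) as expected for a 3 cm gap. Nothing is touched. I hold 2.5 s.

Request:
arm_command(deltas=[[0, 0, 0, 0], [0, 0, 0, 0], [0, 0, 0, 0], [0, 0, 0, 0], [0, 0, 0, 0], [0, 0, 0, 0], [0, 0, 0, 0], [0, 0, 0, 0], [0, 0, 0, 0], [0, 0, 0, 0], [0, 0, 0, 0], [0, 0, 0, 0], [0, 0, 0, 0], [0, 0, 0, 0], [0, 0, 0, 0], [0, 0, 0, 0], [0, 0, 0, 0], [0, 0, 0, 0], [0, 0, 0, 0], [0, 0, 0, 0]])

```text
time: 8.12
tool_pos: [0.5962, -0.129, 0.0403]
tcp_rot: [-1.338, 0.982, -0.982]
wrist_force: [0.7, -1.0, 0.6]
width: -0.001
```

Request:
arm_command(deltas=[[0, -0.02, 0, 0], [0, -0.035, 0, 0], [0, -0.035, 0, 0], [0, -0.035, 0, 0], [0, -0.025, 0, 0], [0, -0.01, 0, 0], [-0.02, 0, 0.001, 0], [-0.03, 0, 0.002, 0], [-0.03, 0, 0.002, 0], [-0.03, 0, 0.002, 0], [-0.02, 0, 0.001, 0], [-0.015, 0, 0.001, 0], [-0.004, 0, 0, 0], [0, 0, 0, 0], [0, 0, 0, 0], [0, 0, 0, 0]])

```text
time: 10.12
tool_pos: [0.5603, 0.0152, 0.2003]
tcp_rot: [-1.338, 0.982, -0.983]
wrist_force: [-0.0, 0.1, 0.7]
width: -0.004
```

```bash
python3 - <<'E'
from h import *
from scipy.spatial.transform import Rotation as R
c=read_camera("side"); save(c,"s3.png")
s=sensors.read_state();M=R.from_rotvec(s["tcp_rot"]).as_matrix();print(s["time"],s["tool_pos"],(M.T@(np.array([.5604,.016,.083])-s["tool_pos"])).round(4), proj(c,s["tool_pos"]))
E
```

```text
10.175 [0.56026122 0.01522765 0.20030941] [-0.0007  0.1173  0.0004] [[323.24305797 130.7494226 ]]
```

View pics/s3.png

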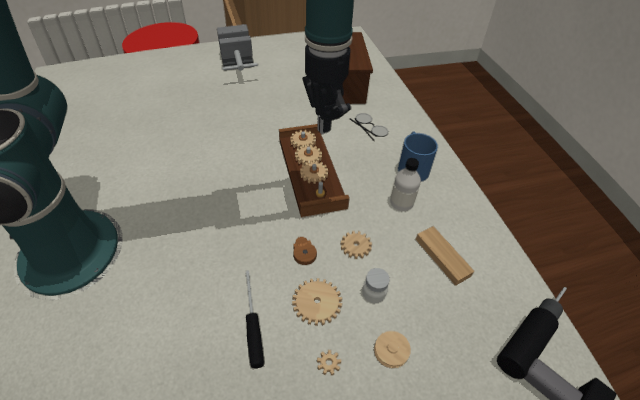

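The tip at (323,131) is over the bare pin, whose tip is near (321,183). The mid gear is still at (356,244). I go down 0.117 m and hold.

Request:
arm_command(deltas=[[-0.001, 0.02, 0, 0], [0, 0.03, 0, 0], [0, 0.03, 0, 0], [0, 0.02, 0, 0], [0, 0.012, 0, 0], [0, 0.005, 0, 0], [0, 0, 0, 0], [0, 0, 0, 0], [0, 0, 0, 0], [0, 0, 0, 0]])

```text
time: 11.42
tool_pos: [0.5601, 0.0168, 0.0838]
tcp_rot: [-1.338, 0.981, -0.982]
wrist_force: [0.6, 0.3, -0.4]
width: -0.0
```

```bash
python3 - <<'E'
from h import *
c=read_camera("side"); s=sensors.read_state();print(s["time"],s["tool_pos"], proj(c,s["tool_pos"]))
cv2.imwrite("pics/s4.png",cv2.resize(c["color"][110:230,260:400,::-1],None,fx=4,fy=4,interpolation=cv2.INTER_CUBIC))
E
```

```text
11.475 [0.56002694 0.01678271 0.08369672] [[320.95395934 172.8461939 ]]
```

View pics/s4.png

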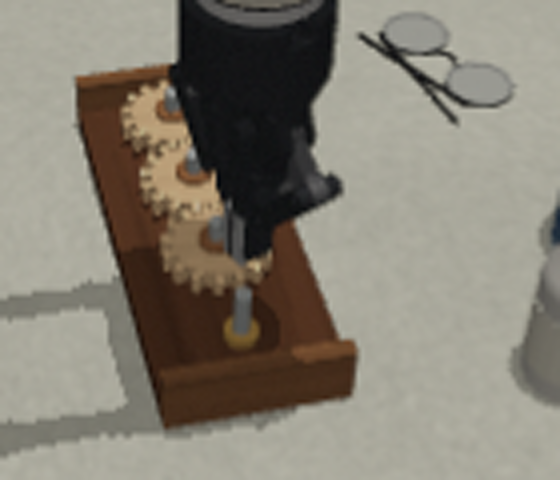

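Request:
arm_command(deltas=[[0, 0, 0, 0], [0, 0, 0, 0], [0, 0, 0, 0], [0, 0, 0, 0], [0, 0, 0, 0], [0, 0, 0, 0], [0, 0, 0, 0], [0, 0, 0, 0], [0, 0, 0, 0], [0, 0, 0, 0], [0, 0, 0, 0], [0, 0, 0, 0], [0, 0, 0, 0], [0, 0, 0, 0], [0, 0, 0, 0], [0, 0, 0, 0], [0, 0, 0, 0], [0, 0, 0, 0], [0, 0, 0, 0], [0, 0, 0, 0]])

```text
time: 13.98
tool_pos: [0.5598, 0.0168, 0.0833]
tcp_rot: [-1.338, 0.982, -0.982]
wrist_force: [-0.7, 0.3, -0.6]
width: -0.002
```

The fingertips, at about (321,174), are right above the bare pin's tip at (321,182), with a clear gap. The hold is done, so I hand in.

```bash
python3 -c "
from h import *
s=sensors.read_state();print(s['time'],s['tool_pos'],s['wrist_force']);print(job.finish_job())"
```

```text
13.975 [0.55977237 0.01678477 0.08327842] [-0.73530962  0.2514877  -0.56450513]
the job is handed in; nothing more can be done
None
```

I pointed at the middle-sized loose gear and then at the bare axle, the last one in the row nearest the loose gears. I handed the job in at about 14 s, still pointing at the axle.

- **Mid gear:** the closed fingertips, pointing straight down, stood at (0.596, -0.129), 28–29 mm above its upper face, for more than 2.5 s. I measured the gear's centre at (0.598, -0.130).
- **Bare axle:** the fingertips stood at (0.560, 0.017), 30 mm above the pin's tip, for more than 2.5 s. I measured the tip at (0.560, 0.016).
- **Travel between them:** the arm crossed at 0.20 m, well above everything on the way. It came down only over the gear and the bare axle.
- **Contact:** in every reading I took, the wrist force stayed within noise, about 1.5 N. The pictures showed clear gaps and nothing moved.

**Disagreements:** the two cameras differed by about 2 mm on positions. The top-view mask gave loose-gear diameters 7–9 mm too small because it missed the dark teeth. The side view's sizes (67, 95 and 43 mm) matched those given. When the arm was over the gear, it blocked the top camera, so I checked both pointing poses in the side view only.

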